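Vent the vacuum infiltration chamber and hold its lid open

ROBOT

A 7-joint arm with a two-finger parallel gripper is mounted at the origin on a cart in front of the work surface, level with it; the furniture and walls round the work are solid. World frame = base frame: x ahead of the robot, y to its left, z up, the work surface at z = 0. Lengths are in mm, angles in degrees, forces in N, time in s.
With the tool pointing down it reaches from about 350 to 900 mm from the base axis. Payload 8.1 kg.
Tool frame: the origin (TCP) lies between the finger pads, 19 mm behind the fingertips; this is the grasp point; z points along the fingers, y is the line along which they close (so a half turn about z gives the same grasp; the last joint's range is limited). The gripper opens to 85 mm and grips with 20 to 120 N. Pads are 22 mm wide; open, the fingers measure 114 mm over their backs; the gripper's body (76 mm by 85 mm) begins 54 mm behind the grasp point. The pads swing forward as they close: fully open they stand 13 mm farther back than shut.
Start: joints at [-72.857, 24.895, 1.432, 90.138, -0.665, 64.973, -4.303], TCP at [244.449, 575.226, 250.023] pointing down, gripper open.
Joint ranges: [-149.89, 149.89], [-25.12, 119.58], [-72.63, 75.52], [4.76, 147.25], [-75.54, 255.54], [6.69, 114.76], [-157.13, 157.13]. Speed limits (degrees/s): [127.2, 127.2, 172.46, 172.46, 180, 180, 180].

INTERFACE

Orientations are given as a 3x3 rotation matrix whose columns are the frame's x, y, z axes.
In Python, from workcell import * gives the robot as it stands. The module is installed in compiled form; this text tells all that it offers.
- The arm moves only by the tool send_rows, never from a script. Its argument "plan" is a list of rows, each a list of 3 entries, a list of its own where there are three numbers: the finger opening in mm, from 0 to 85.4, then the shift along the world's x, y, z in units of 40 mm (1.0 is 40 mm), then the turn about the world's z in units of 10 degrees (1.0 is 10 degrees). In form: [[fingers, [tx, ty, tz], spin], ...]. A call has 1 to 20 rows; each row shifts and turns the commanded pose from where the row before left it; what a row does not reach is not made up. A row lasts 1/8 s, in which the tool goes at most 62.5 mm and 10.7 degrees, less where a joint would pass 70% of its speed; a pose out of reach is approached as far as the arm can. A call is refused whole if a number of a shift passes 1 or a number of a turn 1, either way. A call with a gripper value outside its range is refused whole. The fingers move at their own pace and stop on an object; "grip_force" is the grip in N (left out, the last holds). Time passes only in rows, so rows that do not move let the fingers close. It gives the time, the measured TCP pose, the force, the opening and the grip force at its end, in the units of the state.
- state(): the state, without advancing time (a new reading comes with each control period).
- get_image(name): name is "side" or "top"; returns the picture (400x640x3 uint8, red, green, blue); there is no depth.
- calibration(name): a dict with "fx", "fy", "cx", "cy" (pixels), "camera_from_world" (4x4, takes a point from world to camera coordinates). Camera axes: x right, y down, z forward; pixel columns grow to the right and rows downward; lengths in mm; the calibration is good to about 2 mm. A picture is of the moment at which its call begins. calibration takes no time and is no camera call.
- sign_off(): hands the job in; it is judged then, once.
The state is a dict: "clock": time; "joint_positions": joint angles; "joint_vel": joint speeds; "joint_torque": joint torques, N m; "tool_pos": TCP position; "eef_rot": TCP orientation; "force": force on the tool from outside, world axes, zero at the start; "ft_torque": the same for the moment, N m; "opening": finger opening in mm; "grip_force": force on a finger pad.
Only numpy, scipy, OpenCV 4.12 (cv2) and the standard library are available. Lean on these libraries where they do the work, as an engineer would, in place of code of your own. Each camera call takes 0.05 s, during which the arm holds its last target. There are 200 camera calls.

TASK

Vent the vacuum infiltration chamber and hold it open for me: with the lid shut, pull the red plug out of the port on the clear lid and stand it nose down, fully home, in the ringed parking well on the chamber's grey control deck. Then raise the lid by its steel front handle and hold it 60 degrees open, so that the condensate runs off at the back while I take the blocks out. The lid falls shut when let go, so finish still holding it steady by the handle, and leave the lamp and the other things on the desk where they are.

Things in the scene. Friction and masses are not known exactly. Their poses are not given: they have to be found in the camera images.
- chamber: vacuum chamber, fixed. White housing 160 deep (x) by 200 mm wide (y), top 80 mm high, pink blocks in its steel well; right of it (y -101 to -177 mm) the control deck, grey top 84 mm high: parking well at the front, gauge (8 mm proud) at the back. Origin on the desk under the middle of the steel well; x from the handle side to the hinge side, z up; turned up to 15 degrees
- lid (a joint): angle of the clear lid, rad: 0 shut, growing as its front edge rises; hinged along the rear; stop at 1.75. 60 degrees open = 1.047. The lid (156 x 196 x 10 mm, 0.42 kg, handle included) is free on its hinge and falls shut
- lid_hinge (a point): middle of the lid's hinge axis, 88 mm above the desk, 75 mm behind the chamber's origin; the axis is the chamber's y axis
- lid_handle (a point): middle of the lid's handle: round steel bar, 12 mm thick, along the chamber's y axis in the plane of the lid, 195 mm from the hinge axis, 41 mm ahead of the lid's front edge; 88 mm above the desk when shut; 80 mm clear between its end posts. Moves with the lid; the bar can turn between the fingers
- vent_mouth (a point): centre of the mouth of the white vent port on the lid, a 20 mm high, 42 mm wide boss, hole 17.6 mm wide and 18 mm deep; 113 mm above the desk with the lid shut, over the chamber's origin; moves with the lid
- well_mouth (a point): centre of the mouth of the parking well in the grey deck, 84 mm above the desk: hole 17.6 mm wide and 20 mm deep, with a black ring round it; 45 mm ahead of and 139 mm right of the chamber's origin
- vent_plug: red plug, 48 mm tall, 40 g, loose push fit (no thread). Origin at the nose tip, z up through the grip. From the tip: dark nose 14 mm wide, 16 mm long; flange 36 mm wide, 4 mm thick; round ribbed grip 26 mm wide (z 20 to 48 mm). Starts nose down in the vent, flange on the boss (origin 97 mm above the desk); home in the well, its flange lies on the deck (origin 16 mm below the mouth)
- specimen_jar: specimen jar with orange cap, 61 mm across, 62 mm high; origin under its centre; bystander
- white_jar: white specimen jar, 51 mm across, 55 mm high; origin under its centre; bystander
- petri_dish: flat closed petri dish, 92 mm across, 14 mm high; origin under its centre; bystander
- lab_timer: white lab timer with red and blue buttons, 60x64x18 mm; origin under its centre; bystander. Ahead of it, on the desk's front edge, a fixed lamp to steer the arm clear of: upright about 50 x 90 mm at world x 0.32, y 0.10 from the desk to 0.5 m; its boom runs from there up and back to x 0.72, y 0.19, 0.48 to 0.65 m high, to an oval shade
- lab_notebook: black notebook, 210x153x16 mm; origin under its centre; bystander
There are look-alikes about, which are no part of the job. Several things have the shape of the vent_plug; the one meant has the colours described above.

How it is judged:
By the outcome, as a careful person would: the job done as asked, in the order asked, and still so for the second after the job is handed in, while the arm keeps its last pose, push and grip.
It also fails if it takes over 69 s, if anything falls off the work surface, if the arm or the gripper's body presses on something with over 40 N, if the wrist force passes 120 N, or if a joint passes its speed limit or range.

## Working session

There is one attempt and no reset: what is moved stays moved. The work goes in short steps, Python scripts to look and compute and a tool call to move; the robot and the scene stay as the last step left them, time stands still between calls to the robot, and variables do not carry over. Pictures are saved under pics/ and viewed, at most 10 in all, crops included, and the job is handed in when it is done.

Besides the shell and the picture viewer there is one more tool, called after "Emit:" as a command line: name --argument value ..., lists and objects as JSON in quotes. send_rows: Moves the arm, as the interface text tells. Its arguments: {"type":"object","properties":{"plan":{"type":"array","items":{"type":"array"}},"grip_force":{"type":"number"}},"required":["plan"]}

```bash
mkdir -p pics; python3 - <<'E'
from workcell import *
import cv2
for n in("side","top"):
    cv2.imwrite(f"pics/{n}0.png",get_image(n)[:,:,::-1])
    c=calibration(n);print(n,c)
s=state();print(s)
E
```

```text
side {'fx': 429.23093230032987, 'fy': 429.23093230032987, 'cx': 321.3408471059749, 'cy': 194.65889789265532, 'camera_from_world': array([[ 9.97503631e-01, -6.99934980e-02,  9.34963233e-03,
        -5.67326484e+02],
       [-3.40417674e-02, -5.92639164e-01, -8.04748395e-01,
         4.88986629e+01],
       [ 6.18681135e-02,  8.02421168e-01, -5.93542421e-01,
         1.02975079e+03],
       [ 0.00000000e+00,  0.00000000e+00,  0.00000000e+00,
         1.00000000e+00]])}
top {'fx': 466.08782420912104, 'fy': 466.08782420912104, 'cx': 314.1350613434511, 'cy': 202.76446418968638, 'camera_from_world': array([[-1.17858232e-02, -9.99676108e-01,  2.25560164e-02,
        -8.34049324e+01],
       [-9.82735439e-01,  7.41486822e-03, -1.84867728e-01,
         5.69004757e+02],
       [ 1.84640601e-01, -2.43454151e-02, -9.82504529e-01,
         1.10463729e+03],
       [ 0.00000000e+00,  0.00000000e+00,  0.00000000e+00,
         1.00000000e+00]])}
{'clock': 0.1, 'joint_positions': array([-72.85914753,  24.93408449,   1.43057501,  90.18484775,
        -0.66313397,  64.97316453,  -4.30185344]), 'joint_vel': array([-0.0110193 , -0.13920375, -0.0074834 , -0.13126355, -0.00207801,
        0.06089971,  0.08313092]), 'joint_torque': array([ 2.94640660e-03, -6.71758676e+01,  1.02768805e+00, -3.16901708e+01,
        1.57014385e-02,  7.27839157e-03,  4.27621535e-05]), 'tool_pos': array([244.28332689, 574.81078064, 249.28027435]), 'eef_rot': array([[-9.20358786e-01,  3.91074832e-01, -4.26570185e-04],
       [ 3.91075034e-01,  9.20357735e-01, -1.39939688e-03],
       [-1.54671732e-04, -1.45476817e-03, -9.99998930e-01]]), 'force': array([ 0.66729757,  0.06355858, -0.43602339]), 'ft_torque': array([-0.02862037,  0.01747112, -0.05965625]), 'grip_force': 0.0, 'opening': 85.37879825778614}
```

View pics/side0.png

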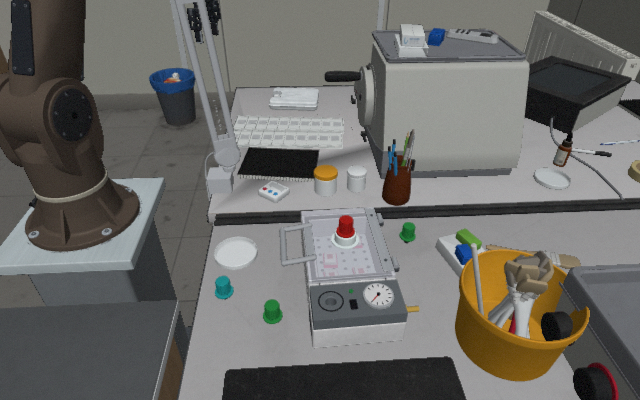

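View pics/top0.png

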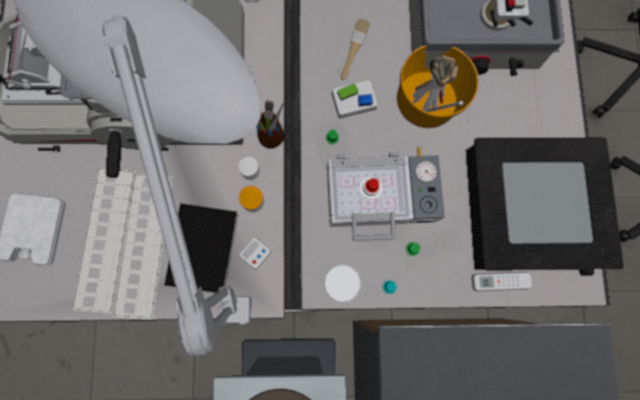

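The side view shows the chamber with the red plug near (345,227) and its handle bar near (283,246). The well ring is at (330,300), with green and teal look-alikes nearby. In the top view the plug is at (372,186), the well at (429,204) and the handle bar at (374,239). Next I'll take enlarged crops for the fine features.

```bash
cat > h.py <<'E'
from workcell import *
import numpy as np, cv2
def ray(n,uv):
    c=calibration(n);M=c["camera_from_world"];R=M[:3,:3]
    d=R.T@np.array([(uv[0]-c["cx"])/c["fx"],(uv[1]-c["cy"])/c["fy"],1]);return -R.T@M[:3,3],d/np.linalg.norm(d)
def onz(n,uv,z):
    o,d=ray(n,uv);return o+d*(z-o[2])/d[2]
def tri(a,b):
    (o1,d1),(o2,d2)=ray("side",a),ray("top",b)
    s=np.linalg.lstsq(np.c_[d1,-d2],o2-o1,rcond=None)[0]
    p,q=o1+s[0]*d1,o2+s[1]*d2;return (p+q)/2,np.linalg.norm(p-q)
def proj(n,p):
    c=calibration(n);M=c["camera_from_world"];q=M[:3,:3]@p+M[:3,3];return np.array([c["cx"]+c["fx"]*q[0]/q[2],c["cy"]+c["fy"]*q[1]/q[2]])
def red(im,box):
    x0,y0,x1,y1=box;h=cv2.cvtColor(im[y0:y1,x0:x1],cv2.COLOR_RGB2HSV)
    m=(((h[...,0]<6)|(h[...,0]>174))&(h[...,1]>170)&(h[...,2]>70)).astype(np.uint8)
    n,l,s,c=cv2.connectedComponentsWithStats(m);i=1+np.argmax(s[1:,4])
    return c[i]+[x0,y0],s[i]
E
python3 - <<'E'
from h import *
a=cv2.imread("pics/side0.png")[:,:,::-1];b=cv2.imread("pics/top0.png")[:,:,::-1]
ca,sa=red(a,(320,200,375,260));cb,sb=red(b,(350,165,395,215))
print(ca,sa,cb,sb,tri(ca,cb)); print(onz("top",cb,140),onz("side",ca,131))
A=cv2.resize(a[200:350,270:430],None,fx=5,fy=4,interpolation=cv2.INTER_CUBIC)[:,:,::-1]
B=cv2.resize(b[140:250,320:450],None,fx=5,fy=5,interpolation=cv2.INTER_CUBIC)[:,:,::-1]
cv2.imwrite("pics/ca.png",A);cv2.imwrite("pics/cb.png",B)
E
```

```text
[345.0790378  226.78350515] [ 17  16  17  22 291] [371.87704918 185.13114754] [ 16  14  12  13 122] (array([ 596.57177019, -223.6977867 ,  124.51597517]), np.float64(0.8179112364360278))
[ 592.64500195 -221.33657695  140.        ] [ 595.84990081 -231.06645499  131.        ]
```

View pics/ca.png

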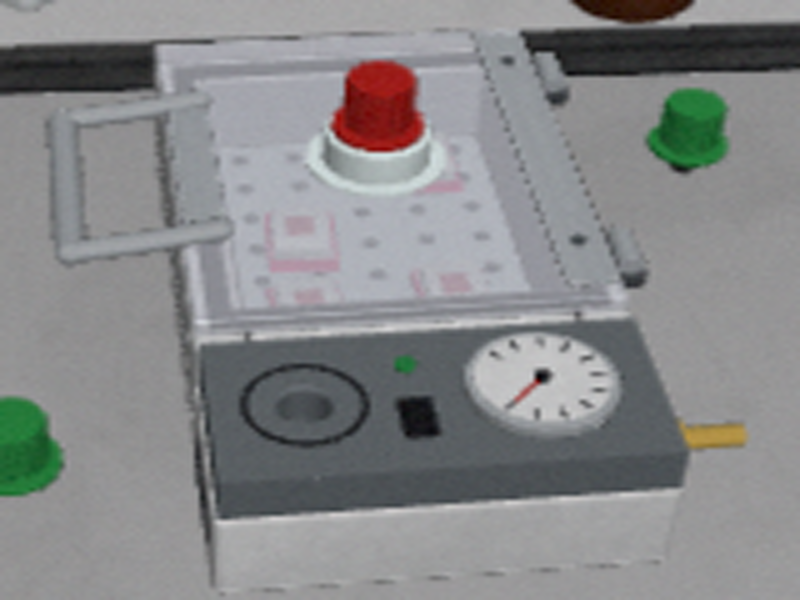

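View pics/cb.png

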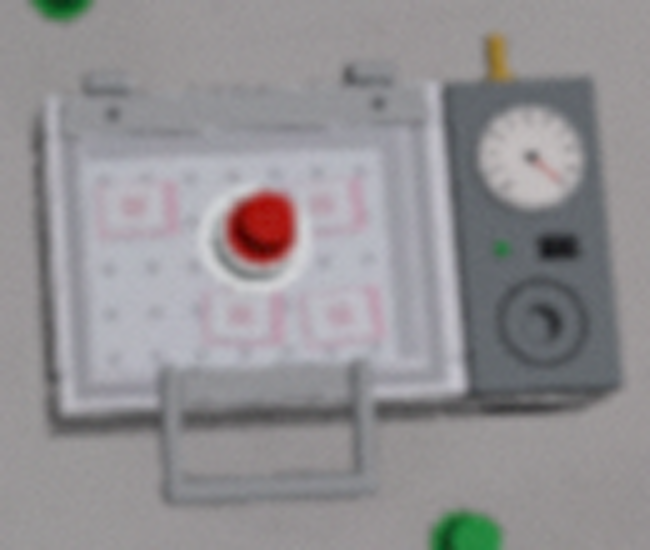

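In the side crop the ring centre is at full-picture pixel (330.6,300.6) and the handle bar's middle at (282.8,245.2). In the top crop the ring is at (428.2,203.8) and the bar's middle at (373.8,237.6). The lid is shut with the red plug seated in it.

```bash
python3 - <<'E'
from h import *
np.set_printoptions(precision=1,suppress=True)
W=dict(side=(330.6,300.6),top=(428.2,203.8));H=dict(side=(282.8,245.2),top=(373.8,237.6))
for n,D,z in(("well",W,84),("handle",H,88)):
    print(n,tri(D["side"],D["top"]),onz("side",D["side"],z),onz("top",D["top"],z))
f=lambda n,p:np.array(p)/(5,4 if n=="side" else 5)+((270,200) if n=="side" else (320,140))-.4
# bar ends, ends on z=88
for n,p,q in(("side",(62,113),(70,250)),("top",(168,492),(375,487))):
    a,b=onz(n,f(n,p),88),onz(n,f(n,q),88);print("bar",n,a,b,np.hypot(*(b-a)[:2]),np.degrees(np.arctan2(-(b-a)[0],(b-a)[1]))) 
# gauge centre z=92, plug top
print("gauge",tri(f("side",(542,377)),f("top",(530,157))))
print("plugtop",tri(f("side",(381,76)),f("top",(266,215))))
E
```

```text
well (array([ 557.8, -365.4,   85.2]), np.float64(0.24312466377198547)) [ 558.  -364.3   84. ] [ 557.9 -365.7   84. ]
handle (array([ 476.9, -229.2,   88.8]), np.float64(1.7122306050704883)) [ 477.7 -228.1   88. ] [ 476.2 -229.4   88. ]
bar side [ 476.  -177.2   88. ] [ 479.3 -273.4   88. ] 96.26769477967234 -178.05461836008874
bar top [ 475.7 -180.2   88. ] [ 477.1 -279.3   88. ] 99.15404607343793 -179.14741391154124
gauge (array([ 638.2, -361.8,   92.2]), np.float64(0.297188345502532))
plugtop (array([ 597.6, -223.1,  144.2]), np.float64(0.12104730381614284))
```

Emit:
send_rows --plan '[[85, [0, 0, 1], 0], [85, [0, 0, 1], 0], [85, [0, 0, 1], 0], [85, [0, 0, 1], 0], [85, [0, 0, 1], 0], [85, [0, 0, 1], 0], [85, [0, 0, 1], 0], [85, [0, 0, 1], 0], [85, [0, 0, 1], 0], [85, [0, 0, 1], 0], [85, [0.2, -0.8, 0], -0.5], [85, [0.2, -0.8, 0], -0.5]]' --grip_force 60

```text
clock: 1.6
tool_pos: [256.9, 502.1, 628.0]
eef_rot: [[-0.837, 0.547, 0.015], [0.547, 0.837, 0.022], [-0.0, 0.027, -1.0]]
force: [0.5, 0.0, 0.1]
opening: 85.3
grip_force: 0.0
```

```bash
python3 -c "
from h import *
s=state();print(s['tool_pos'],s['joint_positions'],s['eef_rot'],s['force'])"
```

```text
[256.91364607 502.05472429 627.99080228] [-80.55298315  16.40896354  20.04124619  51.52519456  -5.80422027
 111.35396233  -6.70746229] [[-8.37023978e-01  5.46952863e-01  1.52782935e-02]
 [ 5.47165983e-01  8.36722663e-01  2.24626667e-02]
 [-4.97674550e-04  2.71615531e-02 -9.99630933e-01]] [0.4625187  0.03071754 0.05293974]
```

Emit:
send_rows --plan '[[85, [0.1, -0.8, 0], -0.5], [85, [0.1, -0.8, 0], -0.5], [85, [0.2, -0.8, 0], -0.5], [85, [0.3, -0.8, 0], -0.5], [85, [0.3, -0.8, 0], -0.5], [85, [0.3, -0.8, 0], -0.5]]'

```text
clock: 2.35
tool_pos: [309.0, 309.4, 628.2]
eef_rot: [[-0.451, 0.892, 0.024], [0.892, 0.451, 0.012], [-0.0, 0.027, -1.0]]
force: [-0.4, -0.5, 0.3]
opening: 85.1
grip_force: 0.0
```

```bash
python3 -c "
from h import *
s=state();print(s['tool_pos'],s['joint_positions'],s['force']);cv2.imwrite('pics/s1.png',get_image('side')[:,:,::-1])"
```

```text
[309.02711792 309.41988458 628.20140894] [-77.39171358   0.90202014  25.95280006  69.30533895   0.27140715
 108.4683216  -24.54295513] [-0.40659769 -0.47578248  0.315441  ]
```

View pics/s1.png

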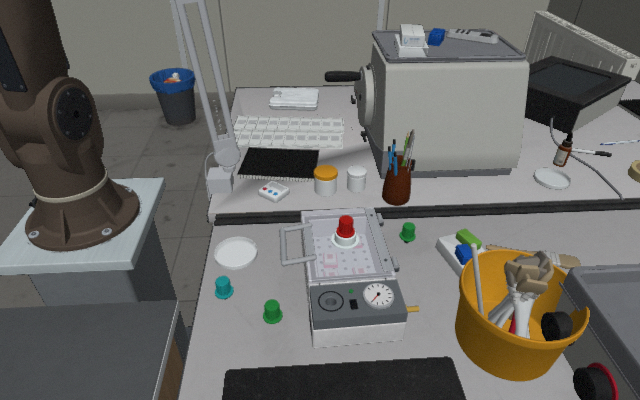

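The picture shows the scene unchanged, with the arm above the frame. I'll carry on over the lamp foot.

Emit:
send_rows --plan '[[85, [0.2, -0.8, 0], -0.2], [85, [0.2, -0.8, 0], -0.2], [85, [0.1, -0.8, 0], -0.2], [85, [0.1, -0.8, 0], -0.2], [85, [0.1, -0.8, 0], -0.2], [85, [0.1, -0.8, 0], -0.2]]'

```text
clock: 3.15
tool_pos: [340.9, 116.4, 628.5]
eef_rot: [[-0.256, 0.966, 0.027], [0.967, 0.256, 0.007], [0.0, 0.028, -1.0]]
force: [0.4, -0.4, -0.5]
opening: 84.8
grip_force: 0.0
```

```bash
python3 -c "
from h import *
s=state();print(s['tool_pos'],s['joint_positions'],s['force'])"
```

```text
[340.93815014 116.36815165 628.49354832] [-70.20165577 -10.48470435  32.27139563  77.29127829   6.59186328
 109.99944227 -21.1044773 ] [ 0.3789753  -0.3835421  -0.46141739]
```

Emit:
send_rows --plan '[[85, [0.2, -0.8, 0], 0], [85, [0.2, -0.8, 0], 0], [85, [0.2, -0.8, 0], 0], [85, [0.3, -0.8, 0], 0], [85, [0.4, -0.8, 0], 0], [85, [0.4, -0.8, 0], 0], [85, [0.5, -0.8, 0], -0.2], [85, [0.6, -0.8, 0], -0.2], [85, [0.6, -0.6, -0.2], -0.2], [85, [0.6, -0.6, -0.2], -0.2]]'

```text
clock: 4.4
tool_pos: [482.0, -163.0, 617.9]
eef_rot: [[-0.141, 0.99, 0.029], [0.99, 0.141, 0.003], [-0.001, 0.029, -1.0]]
force: [-0.5, 1.0, 1.6]
opening: 85.1
grip_force: 0.0
```

```bash
python3 -c "
from h import *
s=state();print(s['tool_pos'],s['joint_positions'],s['force'],s['eef_rot'])"
```

```text
[ 482.02149894 -163.04036477  617.91874986] [-36.10229722  15.25062272  73.60596241  64.25053799 -16.70427173
 109.31594915  39.03237624] [-0.46638975  0.99803515  1.61304104] [[-1.40701645e-01  9.89639578e-01  2.85753713e-02]
 [ 9.90051578e-01  1.40670918e-01  3.09278861e-03]
 [-9.58977690e-04  2.87262519e-02 -9.99586856e-01]]
```

Emit:
send_rows --plan '[[85, [0, 0, -0.8], 0], [85, [0, 0, -0.8], 0], [85, [0, 0, -0.8], 0], [85, [0, 0, -0.8], 0]]'

```text
clock: 4.9
tool_pos: [480.5, -163.0, 489.2]
eef_rot: [[-0.14, 0.99, 0.029], [0.99, 0.14, 0.004], [-0.0, 0.029, -1.0]]
force: [0.2, -0.4, 0.4]
opening: 85.0
grip_force: 0.0
```

```bash
python3 -c "
from h import *
s=state();print(s['tool_pos'],s['joint_positions'],s['force'],s['eef_rot'])
cv2.imwrite('pics/s2.png',get_image('side')[:,:,::-1])"
```

```text
[ 480.46556886 -162.96142046  489.16967705] [-45.2926568   10.85276453  73.57395529  85.06646503 -11.35867411
  90.43734699  35.69698775] [ 0.2139251  -0.44982202  0.42575341] [[-1.39987765e-01  9.89735743e-01  2.87503910e-02]
 [ 9.90153136e-01  1.39941626e-01  3.62065889e-03]
 [-4.39880941e-04  2.89741378e-02 -9.99580065e-01]]
```

View pics/s2.png

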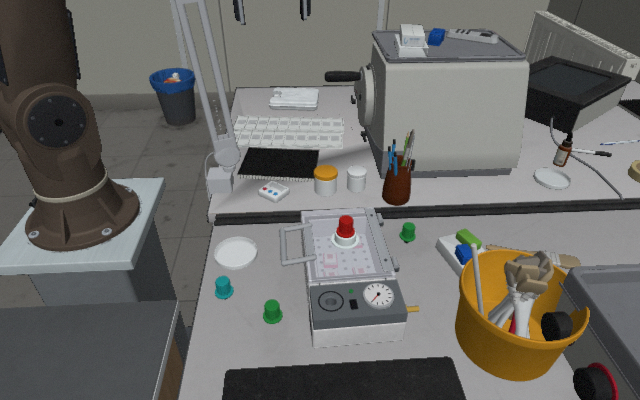

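```bash
cat > kin.py <<'E'
import numpy as np
from scipy.spatial.transform import Rotation as Ro
from scipy.optimize import least_squares
S=[([-72.859,24.934,1.4306,90.185,-.663,64.973,-4.302],[244.28,574.81,249.28],[[-.92036,.39107,-.0004],[.39107,.92036,-.0014],[-.00015,-.00145,-1]]),
([-80.553,16.409,20.041,51.525,-5.804,111.354,-6.707],[256.91,502.05,627.99],[[-.837,.547,.0153],[.5472,.8367,.0225],[-.0005,.0272,-.9996]]),
([-77.392,.902,25.953,69.305,.271,108.468,-24.543],[309.03,309.42,628.2],[[-.451,.892,.024],[.892,.451,.012],[0,.027,-1]]),
([-70.202,-10.485,32.271,77.291,6.592,110,-21.104],[340.94,116.37,628.49],[[-.256,.966,.027],[.967,.256,.007],[0,.028,-1]]),
([-36.102,15.251,73.606,64.251,-16.704,109.316,39.032],[482.02,-163.04,617.92],[[-.1407,.9896,.0286],[.99,.1407,.0031],[-.001,.0287,-.9996]]),
([-45.293,10.853,73.574,85.066,-11.359,90.437,35.697],[480.47,-162.96,489.17],[[-.14,.9897,.02875],[.99015,.13994,.0036],[-.0004,.029,-.99958]])]
E=lambda a,t:Ro.from_euler(a,t,degrees=True).as_matrix()
def fk(q,p,s,pts=False):
    h,L1,a1,L2,a2,L3,a3,y0,y7=p[:9];o=np.zeros(3);R=E('z',y0+s[0]*q[0]);P=[]
    o=o+R@[0,0,h];P.append(o);R=R@E('y',q[1])@E('z',s[1]*q[2]);o=o+R@[a1,0,L1];P.append(o)
    R=R@E('y',q[3]);o=o+R@[-a2,0,L2];P.append(o);R=R@E('z',s[2]*q[4])@E('y',q[5]);o=o+R@[a3,0,L3]
    R=R@E('z',y7+s[3]*q[6]);P.append(o)
    return (np.array(P) if pts else (o,R))
def res(p,s):
    r=[]
    for q,t,R in S:
        o,Q=fk(q,p,s);r+=list(o-t)+list(300*(Q-np.array(R)).ravel())
    return r
if __name__=="__main__":
    import itertools
    out=[]
    for s in itertools.product((1,-1),repeat=4):
        for y7 in(0,90,180,270):
            y0=67+72*s[0]
            f=least_squares(res,[340,400,0,400,0,200,0,y0,y7],args=(s,));out.append((f.cost,s,f.x.round(1).tolist()))
    for o in sorted(out,key=lambda o:o[0])[:4]:print(o)
E
python3 kin.py
```

```text
(np.float64(68.87124425639063), (-1, -1, -1, -1), [1288.8, 517.2, -2.9, 431.6, 32.3, 1355.0, -6.3, -5.1, 84.9])
(np.float64(68.87124425650316), (-1, -1, -1, -1), [1288.8, 517.2, -2.9, 431.6, 32.3, 1355.0, -6.3, -5.1, 444.9])
(np.float64(68.87124425689477), (-1, -1, -1, -1), [1288.8, 517.2, -2.9, 431.6, 32.3, 1355.0, -6.3, -5.1, 84.9])
(np.float64(68.87124425751918), (-1, -1, -1, -1), [1288.8, 517.2, -2.9, 431.6, 32.3, 1355.0, -6.3, -5.1, 84.9])
```

```bash
cat > sim.py <<'E'
from kin import *
p=[1288.8,517.2,-2.9,431.6,32.3,1355.0,-6.3,-5.1,84.9];s=(-1,)*4
LO=np.array([-149.89,-25.12,-72.63,4.76,-75.54,6.69,-157.13])+2;HI=np.array([149.89,119.58,75.52,147.25,255.54,114.76,157.13])-2
def J(q):
    o,R=fk(q,p,s);C=[]
    for i in range(7):
        d=np.array(q,float);d[i]+=.01;a,B=fk(d,p,s);C.append(np.r_[(a-o)/.01,300*Ro.from_matrix(B@R.T).as_rotvec()/.01])
    return np.array(C).T
def move(q,rows,sub=4):
    q=np.array(q,float);T=[]
    for t,w in rows:
        o,R=fk(q,p,s);o=o+40*np.array(t);R=E('z',10*w)@R
        for k in range(sub*2):
            a,B=fk(q,p,s);e=np.r_[o-a,300*Ro.from_matrix(R@B.T).as_rotvec()]/max(1,sub-k)
            q=np.clip(q+np.linalg.pinv(J(q),rcond=1e-3)@e,LO,HI)
        T.append(q.round(1))
    return q,T
E
python3 - <<'E'
from sim import *
from h import proj
for h in(250,300,350,400,450):print(h,proj("side",np.array([0,-80,h])))
q=S[0][0]
q,_=move(q,[((0,0,1),0)]*10+[((.2,-.8,0),-.5)]*2);print(q.round(1),S[1][0])
q,_=move(S[1][0],[((.1,-.8,0),-.5)]*2+[((.2,-.8,0),-.5)]+[((.3,-.8,0),-.5)]*3);print(q.round(1),S[2][0])
q,_=move(S[2][0],[((.2,-.8,0),-.2)]*2+[((.1,-.8,0),-.2)]*4);print(q.round(1),S[3][0])
q,_=move(S[4][0],[((0,0,-.8),0)]*4);print(q.round(1),S[5][0])
E
```

```text
250 [ 27.51351592 139.57060497]
300 [ 16.69529037 115.5628052 ]
350 [ 5.02975291 89.67465134]
400 [-7.58669922 61.67622819]
450 [-21.27527679  31.2985449 ]
[  8.8  -5.1 -52.5  55.8 -21.7 112.8   2.3] [-80.553, 16.409, 20.041, 51.525, -5.804, 111.354, -6.707]
[-78.3   1.1  27.   69.1   0.2 108.5 -24.4] [-77.392, 0.902, 25.953, 69.305, 0.271, 108.468, -24.543]
[-70.5 -10.   33.8  77.1   6.5 109.6 -20. ] [-70.202, -10.485, 32.271, 77.291, 6.592, 110, -21.104]
[-47.4   9.8  73.5  85.7 -10.3  90.   33.7] [-45.293, 10.853, 73.574, 85.066, -11.359, 90.437, 35.697]
```

```bash
cat >> sim.py <<'E'
def segd(a,b,c,d):
    t=np.linspace(0,1,25);A=a+(b-a)*t[:,None];B=c+(d-c)*t[:,None];return np.linalg.norm(A[:,None]-B[None],axis=2).min()
def clear(q):
    P=fk(q,[300]+p[1:5]+[366]+p[6:],s,True);L=[np.array(x,float) for x in((320,100,0),(320,100,500),(720,190,650))]
    return min(segd(P[i],P[i+1],L[j],L[j+1]) for i in range(3) for j in range(2))
def rows_to(q,tgt,spin,step=32):
    o,_=fk(q,p,s);d=np.array(tgt)-o;n=max(1,int(np.ceil(max(np.linalg.norm(d)/step,abs(spin)/8))));return [(d/n/40,spin/10/n)]*n
E
cat > srch.py <<'E'
from sim import *
rng=np.random.default_rng(0);q0=np.array(S[5][0]);best=[]
import time;t0=time.time()
print("now clear",clear(q0),fk(q0,[300]+p[1:5]+[366]+p[6:],s,True).round())
fin=(600,-240,300)
q,T=move(q0,rows_to(q0,fin,-6),2);print("direct",q.round(1),min(clear(x) for x in T))
while time.time()-t0<240:
    n=rng.integers(1,4);W=[(rng.uniform(330,800),rng.uniform(-500,0),rng.uniform(300,600)) for _ in range(n)]
    sp=[rng.choice([-60,-30,0,30,60]) for _ in range(n)]
    q=q0;al=[];tot=0
    for w,a in zip(W+[fin],sp+[-6-sum(sp)]):
        r=rows_to(q,w,a,50);tot+=len(r);q,T=move(q,r,1);al+=T
    al=np.array(al);m=min((al[:,i]-LO[i]).min() for i in range(7));m=min(m,min((HI[i]-al[:,i]).min() for i in(0,1,3,4,5,6)))
    if m<1:continue
    c=min(clear(x) for x in al[::2]); 
    if c<125:continue
    best.append((abs(q[2])+tot*.1,q.round(),c,tot,np.round(W).tolist(),sp))
best.sort(key=lambda b:b[0])
for b in best[:5]:print(b)
E
python3 srch.py
```

```text
now clear 288.6043734562303 [[   0.    0.  300.]
 [  72.   64.  808.]
 [ 437. -164.  853.]
 [ 453. -167.  488.]]
direct [-21.5  32.8  62.7  88.5 -30.8  75.8  46.6] 174.4270072479717
(np.float64(29.751438130125447), array([  1.,  24.,  26.,  87., -12.,  70.,  33.]), np.float64(199.53834203480537), 42, [[335.0, -317.0, 422.0], [422.0, -145.0, 586.0], [484.0, -460.0, 389.0]], [np.int64(-60), np.int64(-60), np.int64(-30)])
(np.float64(36.058436073954795), array([ -8.,  31.,  31.,  79., -13.,  75.,  41.]), np.float64(135.54344135468037), 49, [[527.0, -126.0, 449.0], [500.0, -55.0, 562.0], [510.0, -453.0, 403.0]], [np.int64(-60), np.int64(-60), np.int64(-60)])
(np.float64(37.65556592333145), array([ -5.,  33.,  34.,  75., -17.,  78.,  44.]), np.float64(190.49219047423807), 38, [[465.0, -246.0, 544.0], [339.0, -429.0, 534.0], [384.0, -422.0, 535.0]], [np.int64(-60), np.int64(-60), np.int64(-30)])
(np.float64(38.31935232358062), array([ -6.,  26.,  35.,  87., -16.,  71.,  38.]), np.float64(138.37611900375938), 31, [[360.0, -268.0, 590.0], [526.0, -7.0, 417.0]], [np.int64(-60), np.int64(-60)])
(np.float64(38.67129991444685), array([ -8.,  32.,  36.,  78., -17.,  77.,  46.]), np.float64(179.94416832051542), 31, [[540.0, -90.0, 470.0], [365.0, -340.0, 463.0]], [np.int64(-60), np.int64(-60)])
```

```bash
cat > job.py <<'E'
from sim import *
q0=np.array(S[5][0])
job=[((597,-224,250),-6),((597,-224,138),0),((597,-224,200),0),((558,-365,200),0),((558,-365,111),0),((558,-365,200),0),((477,-229,200),0),((477,-229,88),0),((505,-229,175),0),((575,-225,257),0)]
pre={"direct":[],"loop":[((335,-317,422),-60),((422,-145,585),-60),((484,-460,390),-30),((600,-240,300),144)]}
for k,W in pre.items():
    q=q0
    for i,(w,a) in enumerate(W+(job if not W else [(x,0) for x,_ in job])):
        q,T=move(q,rows_to(q,w,a),2);print(k,w,q.round(1),round(min(clear(x) for x in T)))
E
python3 job.py
```

```text
direct (597, -224, 250) [-23.1  33.8  61.3  94.2 -32.4  69.8  47.1] 169
direct (597, -224, 138) [-20.2  39.6  56.  101.6 -39.3  58.7  52.7] 132
direct (597, -224, 200) [-22.1  36.2  59.2  97.9 -35.2  64.7  49.5] 143
direct (558, -365, 200) [ -5.5  38.7  56.8  92.8 -36.   66.9  61.9] 152
direct (558, -365, 111) [ -3.4  43.5  52.7  97.8 -41.4  58.5  66. ] 143
direct (558, -365, 200) [ -5.4  38.7  56.8  92.8 -36.   66.9  61.8] 148
direct (477, -229, 200) [-27.5  26.   65.5 113.1 -29.3  57.7  53.7] 165
direct (477, -229, 88) [-19.1  33.8  55.3 119.5 -40.9  46.   63.4] 169
direct (505, -229, 175) [-24.5  30.   61.8 111.4 -33.   56.6  54.8] 177
direct (575, -225, 257) [-24.5  31.5  62.6  96.6 -30.8  69.2  47.6] 183
loop (335, -317, 422) [-42.2  -6.2  71.6  99.9   6.6  80.7 -22.6] 297
loop (422, -145, 585) [-40.6   7.   58.6  72.   -4.5 104.3 -94.4] 247
loop (484, -460, 390) [  5.7  36.8  59.4  67.1 -29.5  91.5 -82.8] 196
loop (600, -240, 300) [ -0.4  23.3  26.2  88.2 -11.5  69.6  30.8] 197
loop (597, -224, 250) [ -1.6  24.2  25.6  94.  -12.2  63.1  30.3] 237
loop (597, -224, 138) [ -0.   30.2  23.5 101.4 -16.   50.1  33.6] 212
loop (597, -224, 200) [ -1.1  26.6  24.9  97.7 -13.8  57.2  31.7] 219
loop (558, -365, 200) [ 12.7  30.   25.4  92.5 -15.6  59.6  45.8] 229
loop (558, -365, 111) [ 14.1  35.1  23.3  97.5 -18.6  49.9  48.4] 226
loop (558, -365, 200) [ 12.7  30.   25.4  92.5 -15.6  59.6  45.8] 230
loop (477, -229, 200) [  0.2  15.8  26.8 112.9 -10.   51.9  35.1] 242
loop (477, -229, 88) [  4.   24.7  23.1 119.4 -16.9  37.5  41.5] 242
loop (505, -229, 175) [  0.4  20.   25.8 111.2 -12.3  49.8  35.6] 248
loop (575, -225, 257) [ -1.5  21.7  25.8  96.4 -11.2  62.9  30.6] 249
```

Emit:
send_rows --plan '[[85, [-0.45, -0.5, -0.2], -0.75], [85, [-0.45, -0.5, -0.2], -0.75], [85, [-0.45, -0.5, -0.2], -0.75], [85, [-0.45, -0.5, -0.2], -0.75], [85, [-0.45, -0.5, -0.2], -0.75], [85, [-0.45, -0.5, -0.2], -0.75], [85, [-0.45, -0.5, -0.2], -0.75], [85, [-0.45, -0.5, -0.2], -0.75], [85, [0.25, 0.55, 0.5], -0.75], [85, [0.25, 0.55, 0.5], -0.75], [85, [0.25, 0.55, 0.5], -0.75], [85, [0.25, 0.55, 0.5], -0.75], [85, [0.25, 0.55, 0.5], -0.75], [85, [0.25, 0.55, 0.5], -0.75], [85, [0.25, 0.55, 0.5], -0.75], [85, [0.25, 0.55, 0.5], -0.75]]'

```text
clock: 6.95
tool_pos: [416.9, -146.2, 587.6]
eef_rot: [[0.926, -0.378, -0.011], [-0.378, -0.925, -0.027], [-0.0, 0.029, -1.0]]
force: [0.4, -0.6, -0.8]
opening: 85.2
grip_force: 0.0
```

```bash
python3 -c "
from h import *
s=state();print(s['tool_pos'],s['joint_positions'],s['force'],s['eef_rot'])"
```

```text
[ 416.89461818 -146.22760085  587.63428553] [-37.28637694  -0.31702182  49.70677213  75.99428633   1.93040673
 104.49570698 -99.32059534] [ 0.37561923 -0.60272469 -0.75068455] [[ 9.25747220e-01 -3.77980106e-01 -1.10961096e-02]
 [-3.78142888e-01 -9.25364095e-01 -2.66317023e-02]
 [-2.01687738e-04  2.88501393e-02 -9.99583728e-01]]
```

Emit:
send_rows --plan '[[85, [0.15, -0.65, -0.4], -0.25], [85, [0.15, -0.65, -0.4], -0.25], [85, [0.15, -0.65, -0.4], -0.25], [85, [0.15, -0.65, -0.4], -0.25], [85, [0.15, -0.65, -0.4], -0.25], [85, [0.15, -0.65, -0.4], -0.25], [85, [0.15, -0.65, -0.4], -0.25], [85, [0.15, -0.65, -0.4], -0.25], [85, [0.15, -0.65, -0.4], -0.25], [85, [0.15, -0.65, -0.4], -0.25], [85, [0.15, -0.65, -0.4], -0.25], [85, [0.15, -0.65, -0.4], -0.25]]'

```text
clock: 8.45
tool_pos: [489.1, -459.4, 394.2]
eef_rot: [[0.616, -0.787, -0.024], [-0.788, -0.616, -0.018], [-0.001, 0.03, -1.0]]
force: [0.7, -0.0, 0.0]
opening: 85.0
grip_force: 0.0
```

Emit:
send_rows --plan '[[85, [0.15, 0.3, -0.1], 0.8], [85, [0.15, 0.3, -0.1], 0.8], [85, [0.15, 0.3, -0.1], 0.8], [85, [0.15, 0.3, -0.1], 0.8], [85, [0.15, 0.3, -0.1], 0.8], [85, [0.15, 0.3, -0.1], 0.8], [85, [0.15, 0.3, -0.1], 0.8], [85, [0.15, 0.3, -0.1], 0.8], [85, [0.15, 0.3, -0.1], 0.8], [85, [0.15, 0.3, -0.1], 0.8], [85, [0.15, 0.3, -0.1], 0.8], [85, [0.15, 0.3, -0.1], 0.8], [85, [0.15, 0.3, -0.1], 0.8], [85, [0.15, 0.3, -0.1], 0.8], [85, [0.15, 0.3, -0.1], 0.8], [85, [0.15, 0.3, -0.1], 0.8], [85, [0.15, 0.3, -0.1], 0.8], [85, [0.15, 0.3, -0.1], 0.8], [85, [0, 0, 0], 0], [85, [0, 0, 0], 0]]'

```text
clock: 10.95
tool_pos: [596.8, -243.3, 322.7]
eef_rot: [[-0.032, 0.999, 0.029], [0.999, 0.032, -0.0], [-0.001, 0.029, -1.0]]
force: [1.3, 0.4, -0.5]
opening: 84.6
grip_force: 0.0
```

```bash
python3 -c "
from h import *
s=state();print(s['tool_pos'],s['joint_positions'],s['force'],s['eef_rot'])"
```

```text
[ 596.81240983 -243.32472908  322.68428286] [ 3.20469875 23.76996231 21.80760678 83.57105766 -9.68443257 72.85765531
 27.81379157] [ 1.28490657  0.36193503 -0.50218745] [[-3.24475520e-02  9.99047482e-01  2.91767958e-02]
 [ 9.99472564e-01  3.24723401e-02 -3.76040520e-04]
 [-1.32312117e-03  2.91492053e-02 -9.99574196e-01]]
```

Emit:
send_rows --plan '[[70, [0, 0.24, -0.5], 0], [70, [0, 0.24, -0.5], 0], [70, [0, 0, -0.5], 0], [70, [0, 0, -0.5], 0], [70, [0, 0, -0.5], 0], [70, [0, 0, -0.5], 0], [70, [0, 0, -0.5], 0], [70, [0, 0, -0.5], 0], [70, [0, 0, -0.25], 0], [70, [0, 0, -0.25], 0], [70, [0, 0, 0], 0], [70, [0, 0, 0], 0], [70, [0, 0, 0], 0]]'

```text
clock: 12.58
tool_pos: [597.6, -223.1, 142.8]
eef_rot: [[-0.036, 0.999, 0.03], [0.999, 0.036, 0.0], [-0.001, 0.03, -1.0]]
force: [-0.7, -0.4, 0.4]
opening: 69.8
grip_force: 0.0
```

```bash
python3 - <<'E'
from h import *
s=state();print(s['tool_pos'],s['force'])
a=get_image('side');b=get_image('top')
cv2.imwrite('pics/g.png',np.hstack([cv2.resize(a[170:330,260:420],(400,400),interpolation=2),cv2.resize(b[120:260,310:450],(400,400),interpolation=2)])[:,:,::-1])
E
```

```text
[ 597.55633    -223.05458532  142.84379738] [-0.70527727 -0.36358475  0.41970889]
```

View pics/g.png

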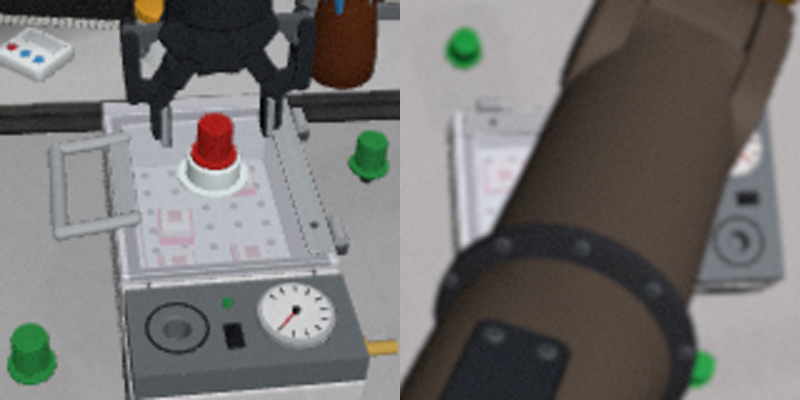

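The picture shows the open fingers straddling the red plug at (345,227), with everything else in place. Close and lift.

Emit:
send_rows --plan '[[20, [0, 0, -0.05], 0], [20, [0, 0, 0], 0], [20, [0, 0, 0], 0], [20, [0, 0, 0], 0], [20, [0, 0, 0], 0], [20, [0, 0, 0], 0], [20, [0, 0, 0], 0]]' --grip_force 40

```text
clock: 13.55
tool_pos: [597.1, -222.9, 140.3]
eef_rot: [[-0.036, 0.999, 0.029], [0.999, 0.036, 0.0], [-0.001, 0.029, -1.0]]
force: [-2.1, 1.5, 6.8]
opening: 24.7
grip_force: 39.4
```

Emit:
send_rows --plan '[[20, [0, 0, 0.1], 0], [20, [0, 0, 0.2], 0], [20, [0, 0, 0.3], 0], [20, [0, 0, 0.3], 0], [20, [0, 0, 0.3], 0], [20, [0, 0, 0.3], 0], [20, [-0.1, -0.35, 0], 0], [20, [-0.1, -0.35, 0], 0], [20, [-0.1, -0.35, 0], 0], [20, [-0.1, -0.35, 0], 0], [20, [-0.1, -0.35, 0], 0], [20, [-0.1, -0.35, 0], 0], [20, [-0.1, -0.35, 0], 0], [20, [-0.1, -0.35, 0], 0], [20, [-0.1, -0.35, 0], 0], [20, [-0.1, -0.4, 0], 0], [20, [0, 0, 0], 0], [20, [0, 0, 0], 0]]'

```text
clock: 15.8
tool_pos: [557.5, -364.4, 200.1]
eef_rot: [[-0.037, 0.999, 0.029], [0.999, 0.037, 0.001], [-0.0, 0.029, -1.0]]
force: [-0.0, 0.3, -0.4]
opening: 24.4
grip_force: 39.3
```

```bash
python3 - <<'E'
from h import *
s=state();print(s['tool_pos'],s['force'])
a=get_image('side');b=get_image('top')
cv2.imwrite('pics/w.png',np.hstack([cv2.resize(a[190:350,250:410],(400,400),interpolation=2),cv2.resize(b[120:260,330:470],(400,400),interpolation=2)])[:,:,::-1])
ca,sa=red(a,(300,200,400,320));print(ca,sa)
p=s['tool_pos'];
for z in(4,-13,-24,-40):print(z,proj("side",p+[0,0,z]))
E
```

```text
[ 557.46414343 -364.39517505  200.07865506] [-0.0199127   0.31733017 -0.3705206 ]
[332.51300236 258.34042553] [ 22  45  21  28 423]
4 [332.0000957  248.51424406]
-13 [331.73408923 256.57834312]
-24 [331.56625391 261.66634211]
-40 [331.32791006 268.89183673]
```

View pics/w.png

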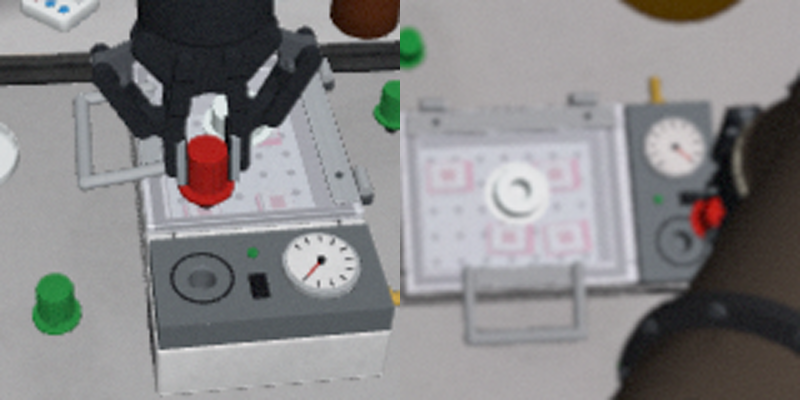

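The picture shows the plug held nose down just above the well ring, with the vent port empty and the lid still shut. Lower to just above the mouth, then ease it in.

Emit:
send_rows --plan '[[20, [-0.02, 0.02, -0.4], 0], [20, [0, 0, -0.4], 0], [20, [0, 0, -0.4], 0], [20, [0, 0, -0.4], 0], [20, [0, 0, -0.15], 0], [20, [0, 0, -0.1], 0], [20, [0, 0, -0.08], 0], [20, [0, 0, 0], 0]]'

```text
clock: 16.9
tool_pos: [556.5, -364.2, 123.1]
eef_rot: [[-0.036, 0.999, 0.029], [0.999, 0.036, 0.0], [-0.001, 0.029, -1.0]]
force: [-0.7, 0.1, -0.6]
opening: 24.7
grip_force: 39.3
```

Nose is about 4 mm in with no force. Continue down.

Emit:
send_rows --plan '[[20, [0, 0, -0.08], 0], [20, [0, 0, -0.08], 0], [20, [0, 0, -0.08], 0], [20, [0, 0, 0], 0], [20, [0, 0, 0], 0]]'

```text
clock: 17.52
tool_pos: [556.4, -364.2, 113.4]
eef_rot: [[-0.036, 0.999, 0.029], [0.999, 0.036, 0.0], [-0.001, 0.029, -1.0]]
force: [0.1, -0.5, -0.9]
opening: 24.5
grip_force: 39.3
```

Emit:
send_rows --plan '[[20, [0, 0, -0.04], 0], [20, [0, 0, 0], 0], [27, [0, 0, 0], 0], [32, [0, 0, 0], 0], [45, [0, 0, 0], 0], [45, [0, 0, 0], 0], [45, [0, 0, 0], 0]]'

```text
clock: 18.4
tool_pos: [556.4, -364.1, 111.8]
eef_rot: [[-0.036, 0.999, 0.029], [0.999, 0.036, 0.0], [-0.001, 0.029, -1.0]]
force: [-0.2, -0.1, -0.5]
opening: 44.8
grip_force: 0.0
```

Emit:
send_rows --plan '[[45, [0, 0, 0.1], 0], [45, [0, 0, 0.3], 0], [45, [0, 0, 0.5], 0], [45, [0, 0, 0.7], 0], [45, [0, 0, 0.7], 0], [45, [-0.5, 0.5, 0], 0], [45, [-0.5, 0.5, 0], 0], [45, [-0.5, 0.5, 0], 0], [45, [-0.5, 0.5, 0], 0], [45, [0, 0.5, 0], 0], [45, [0, 0.5, 0], 0], [45, [0, 0.4, 0], 0], [45, [0, 0, 0], 0], [45, [0, 0, 0], 0]]'

```text
clock: 20.15
tool_pos: [476.5, -228.9, 204.1]
eef_rot: [[-0.036, 0.999, 0.03], [0.999, 0.036, -0.0], [-0.001, 0.03, -1.0]]
force: [-0.6, -0.4, 0.6]
opening: 45.4
grip_force: 0.0
```

```bash
python3 - <<'E'
from h import *
s=state();print(s['tool_pos'],s['joint_positions'],s['force'])
a=get_image('side');b=get_image('top')
cv2.imwrite('pics/h.png',np.hstack([cv2.resize(a[190:350,250:410],(400,400),interpolation=2),cv2.resize(b[120:260,330:470],(400,400),interpolation=2)])[:,:,::-1])
ca,sa=red(a,(300,260,350,320));print(ca,sa);print(onz("side",ca,99))
for z in(116,84,88):print(z,proj("side",np.array([557.8,-364.7,z])))
E
```

```text
[ 476.48008647 -228.90245106  204.07286088] [  4.55939568  18.05311259  20.12675711 109.48685003  -8.60130479
  52.24320725  30.94902313] [-0.63906488 -0.42722607  0.63641617]
[330.24878049 296.71707317] [ 20  24  21  26 410]
[ 556.7174505  -368.61557125   99.        ]
116 [330.92523323 287.92076693]
84 [330.49508969 300.78123797]
88 [330.54761549 299.21081676]
```

View pics/h.png

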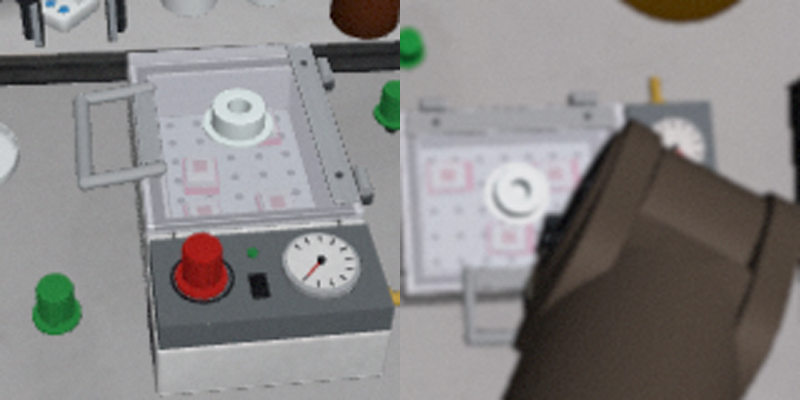

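The picture shows the plug standing home in the ringed well (330,297), with the lid shut and the port empty. Lower over the handle bar.

Emit:
send_rows --plan '[[34, [0.02, 0, -0.4], 0], [34, [0, 0, -0.4], 0], [34, [0, 0, -0.4], 0], [34, [0, 0, -0.4], 0], [34, [0, 0, -0.4], 0], [34, [0, 0, -0.3], 0], [34, [0, 0, -0.3], 0], [34, [0, 0, -0.2], 0], [34, [0, 0, -0.1], 0], [34, [0, 0, 0], 0], [34, [0, 0, 0], 0]]'

```text
clock: 21.62
tool_pos: [477.4, -228.2, 88.2]
eef_rot: [[-0.036, 0.999, 0.03], [0.999, 0.036, 0.0], [-0.001, 0.03, -1.0]]
force: [-0.9, -0.3, 0.5]
opening: 34.4
grip_force: 0.0
```

Emit:
send_rows --plan '[[5, [0, 0, 0], 0], [5, [0, 0, 0], 0], [5, [0, 0, 0], 0], [5, [0, 0, 0], 0], [5, [0, 0, 0], 0], [5, [0, 0, 0], 0]]' --grip_force 40

```text
clock: 22.38
tool_pos: [477.3, -228.2, 88.1]
eef_rot: [[-0.036, 0.999, 0.03], [0.999, 0.036, 0.0], [-0.001, 0.03, -1.0]]
force: [-2.1, 0.6, 6.6]
opening: 10.7
grip_force: 39.1
```

```bash
python3 - <<'E'
import numpy as np
y=np.radians(2.2);a=np.radians(np.arange(0,61,4));r=195
P=np.c_[r*(1-np.cos(a))*np.cos(y),r*(1-np.cos(a))*np.sin(y),r*np.sin(a)]/40
print(np.diff(P,axis=0).round(3).tolist(),P[-1]*40)
E
```

```text
[[0.012, 0.0, 0.34], [0.036, 0.001, 0.338], [0.059, 0.002, 0.335], [0.082, 0.003, 0.33], [0.105, 0.004, 0.324], [0.127, 0.005, 0.315], [0.149, 0.006, 0.306], [0.17, 0.007, 0.295], [0.19, 0.007, 0.282], [0.209, 0.008, 0.268], [0.228, 0.009, 0.253], [0.245, 0.009, 0.236], [0.26, 0.01, 0.219], [0.275, 0.011, 0.2], [0.288, 0.011, 0.18]] [ 97.42813435   3.74281139 168.87495374]
```

Emit:
send_rows --plan '[[5, [0.01, 0, 0.34], 0], [5, [0.035, 0, 0.34], 0], [5, [0.06, 0, 0.335], 0], [5, [0.08, 0, 0.33], 0], [5, [0.105, 0.005, 0.325], 0], [5, [0.125, 0.005, 0.315], 0], [5, [0.15, 0.005, 0.305], 0], [5, [0, 0, 0], 0]]'

```text
clock: 23.38
tool_pos: [499.0, -227.4, 180.3]
eef_rot: [[-0.036, 0.999, 0.027], [0.999, 0.036, 0.001], [0.0, 0.027, -1.0]]
force: [-7.3, 0.5, 3.2]
opening: 10.5
grip_force: 39.2
```

Emit:
send_rows --plan '[[5, [0.17, 0.005, 0.295], 0], [5, [0.19, 0.005, 0.28], 0], [5, [0.21, 0.01, 0.27], 0], [5, [0.23, 0.01, 0.255], 0], [5, [0.245, 0.01, 0.235], 0], [5, [0.26, 0.01, 0.22], 0], [5, [0.275, 0.01, 0.2], 0], [5, [0.29, 0.01, 0.18], 0], [5, [0, 0, 0], 0], [5, [0, 0, 0], 0], [5, [0, 0, 0], 0]]'

```text
clock: 24.75
tool_pos: [574.4, -224.7, 259.5]
eef_rot: [[-0.036, 0.999, 0.03], [0.999, 0.036, 0.001], [-0.0, 0.03, -1.0]]
force: [-11.9, 4.2, 18.3]
opening: 10.6
grip_force: 41.7
```

```bash
python3 - <<'E'
from h import *
s=state();print(s['tool_pos'],s['joint_positions'],s['force'],s['opening'])
hx=np.array([597.2,-224])+75*np.array([np.cos(.039),np.sin(.039)])
d=(hx-s['tool_pos'][:2])@[np.cos(.039),np.sin(.039)];z=s['tool_pos'][2]-88;print(np.degrees(np.arctan2(z,d)),np.hypot(z,d))
a=get_image('side');b=get_image('top')
cv2.imwrite('pics/l.png',np.hstack([cv2.resize(a[150:350,210:410],(400,400),interpolation=2),cv2.resize(b[100:260,310:470],(400,400),interpolation=2)])[:,:,::-1])
E
```

```text
[ 574.36376716 -224.68931     259.54232811] [ 2.40282866 23.25163398 20.40516826 93.23719484 -9.59636547 63.53927243
 27.42732234] [-11.86943843   4.19052164  18.25714398] 10.627792716686566
60.30006857490209 197.48559446982736
```

View pics/l.png

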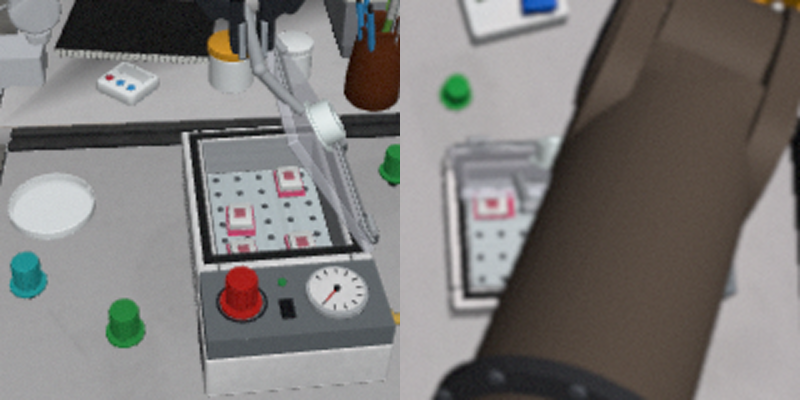

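The picture shows the lid at about 60 degrees with the handle held, and the plug still home in its well at the front of the deck. I'll ease the residual radial force.

Emit:
send_rows --plan '[[5, [-0.01, 0, 0.02], 0], [5, [0, 0, 0], 0], [5, [0, 0, 0], 0]]'

```text
clock: 25.22
tool_pos: [574.3, -224.7, 259.6]
eef_rot: [[-0.036, 0.999, 0.03], [0.999, 0.036, 0.001], [-0.001, 0.03, -1.0]]
force: [-7.8, 3.2, 12.3]
opening: 10.5
grip_force: 40.9
```

Emit:
send_rows --plan '[[5, [-0.015, 0, 0.025], 0], [5, [0, 0, 0], 0], [5, [0, 0, 0], 0], [5, [0, 0, 0], 0], [5, [0, 0, 0], 0], [5, [0, 0, 0], 0], [5, [0, 0, 0], 0], [5, [0, 0, 0], 0]]'

```text
clock: 26.22
tool_pos: [573.7, -224.7, 259.4]
eef_rot: [[-0.036, 0.999, 0.03], [0.999, 0.036, 0.0], [-0.001, 0.03, -1.0]]
force: [-4.4, 2.3, 6.2]
opening: 10.4
grip_force: 40.5
```

```bash
python3 - <<'E'
from h import *
s=state();print(s['tool_pos'],s['force'],s['opening'])
# lid angle check from handle point: both hinge estimate variants
for ox in(596.2,597.2,598.2):
    d=ox+75-s['tool_pos'][0];z=s['tool_pos'][2]-88;print(ox,np.degrees(np.arctan2(z,d)),np.hypot(z,d))
print("by height",np.degrees(np.arcsin((s['tool_pos'][2]-88.1)/195)))
a=get_image('side');print(red(a,(300,260,350,320)))
E
```

```text
[ 573.71241779 -224.72648861  259.36709211] [-4.42416949  2.325717    6.18154932] 10.35850118751421
596.2 60.365249546693526 197.1560522668831
597.2 60.113285147534214 197.652432592901
598.2 59.86258795454819 198.1526161177808
by height 61.437103299442064
(array([330.25490196, 296.63235294]), array([ 20,  24,  21,  25, 408], dtype=int32))
```

```bash
python3 -c "
from workcell import *
print(sign_off())"
```

```text
the job is handed in; nothing more can be done
None
```

The job is handed in at about 26 s: the red plug is home in the ringed well, and the gripper is still holding the lid by its handle at about 60° (my estimates range from 59.6° to 61.4°).

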